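# Stand the fallen laser level back on the instrument shelf, transport lock on

### The job

The line laser level has been knocked over and lies on its back on the bench. While it still lies there, slide the transport lock on its front all the way towards its foot, so that its pendulum is held before it is moved; then stand the laser gently upright on its rubber foot on the low bench shelf, in the free space between the spray can and the radio charger. Leave the can, the radio and the scaffold couplers where they are.

Things in the scene. Friction and masses are not known exactly. Their poses are not given: they have to be found in the camera images.
- laser: Line laser level: grey housing, black rubber foot and brow, 0.5 kg, evenly spread. Origin at its middle; own +z from foot to top, -x its front (slanted window above, lock below). Housing 72 mm in x, 56 mm in y, flat sides, z -44 to 30 mm; narrower head above. At the start it lies on its back on the bench: -x up, origin 38 mm above the bench, top to the robot's left (63 to 146 degrees from ahead).
- laser_foot (a point): Centre of the underside of the laser's rubber foot, 60 mm below its origin (laser z = -60 mm). The foot is 76 mm in laser x, 60 mm in y and 16 mm high. Upright on a surface the laser's origin is 60 mm above it. The centre of mass is within 6 mm of the origin.
- laser_top (a point): Point on the laser's axis level with its top (laser z = 60 mm). The head (z 30 to 60 mm) is 44 mm wide in y; its back is at x = 38 mm, its front slants back from x = -36 mm at z = 30 to x = -22 mm at the rubber brow on top. A round glass window of radius 16 mm at x = 8 mm rises 12 mm above it.
- lock (a joint): Transport lock of the laser, a stiff sliding grip (about 1 N of friction, stays where it is left). 0 = end of travel towards the top (unlocked), 0.024 m = end stop towards the foot (locked); it starts at 0 to 0.006 m.
- lock_grip (a point): Centre of the lock's grip, a white ribbed block 24 mm wide (laser y), 14 mm long (along laser z), 14 mm proud of the housing front; it lies 7 mm under the grip's outer face, at laser x = -43 mm. With the laser on its back the housing front is 74 mm and the grip's outer face 88 mm above the bench. It is at laser z = 0 at joint 0, and at -24 mm when locked.
- shelf: Low bench shelf fixed to the bench on the robot's right, a plank board on two wooden cheeks, blue steel edging along the front. Board 180 mm deep (its x), 420 mm long (its y), top face 60 mm above the bench. Origin on the bench under the board's middle; +x points to its back: to the robot's right (65 to 107 degrees right of ahead). The front faces the middle of the bench.
- shelf_top (a point): Middle of the board's top face, 60 mm above the bench, axes as shelf. The space about it is free: the can and the radio stand near the board's two ends, about 150 to 170 mm from it.
- can: Spray can standing near one end of the shelf, radius 33 mm, 170 mm tall; origin at the centre of its underside. Leave alone.
- radio: Two-way radio in its charger standing near the other end of the shelf: charger 75 by 80 mm and 32 mm high, radio rising to 132 mm, aerial to 165 mm; origin at the centre of its underside. Leave alone.
- coupler_a: Scaffold swivel coupler, two steel rings side by side, about 140 by 100 mm and 46 mm high, lying on the bench at the far side, beyond the work; origin at the centre of its underside. Leave alone.
- coupler_b: A second such coupler, lying nearer the robot between the laser and the shelf; origin at the centre of its underside. Leave alone.
Not all that is in view belongs to the job. Leave any blue look-alike of the laser alone.

How it is judged:
By the outcome, as a careful person would: the job done as asked, in the order asked, and still so for the second after the job is handed in, with the robot touching nothing.
It also fails if it takes over 66 s, if anything falls off the work surface, if the arm or the gripper's body presses on something with over 40 N, if the wrist force passes 120 N, or if a joint passes its speed limit or range.

### The arm

A 6-joint arm with a two-finger parallel gripper is mounted at the origin on the work surface. World frame = base frame: x ahead of the robot, y to its left, z up, the work surface at z = 0. Lengths are in mm, angles in rad, forces in N, time in s.
With the tool pointing down it reaches from about 300 to 750 mm from the base axis. Payload 8.5 kg.
Tool frame: the origin (TCP) lies midway between the tips of the shut fingers; the grasp point (between the pads) lies 19 mm behind it (ctrl.grasp_offset is the distance from the TCP to the grasp point, in mm); z points along the fingers, y is the direction in which the jaws open and shut (so a half turn about z gives the same grasp; the last joint's range is limited). The gripper opens to 85 mm and grips with 20 to 120 N. Pads are 22 mm wide; open, the fingers measure 114 mm over their backs; the gripper's body (76 mm by 85 mm) begins 54 mm behind the grasp point. The pads swing forward as they close: fully open they stand 13 mm farther back than shut.
Start: joints at [-1.393, 0.381, 1.297, -0, 1.464, -0.215], TCP at [210.52, -508.096, 231.322] pointing down, gripper open.
Joint ranges: [-3.11, 3.11], [-0.89, 2.33], [0.22, 2.48], [-1.42, 4.56], [0.17, 2.85], [-2.88, 2.88]. Speed limits (rad/s): [2.39, 2.39, 3.14, 3.14, 3.14, 3.14].

### API

Orientations are given as a rotation vector (axis times angle).
In Python, from workcell import ctrl gives the robot as it stands.
- The arm moves only by the shell command python3 -m creep 'ROWS'. ROWS is JSON, a list that holds one entry, the list of rows, each a list of 5 numbers: the shift along the world's x, y, z in cm, then the turn about the world's z in rad, then the gripper command: -1 is fully open, 1 is shut, values between are in proportion. In form: [[[tx, ty, tz, twist, grip], ...]]. A call has 1 to 12 rows; each row shifts and turns the commanded pose from where the row before left it; what a row does not reach is not made up. A row lasts 1/10 s, in which the tool goes at most 50 mm and 8.59 degrees, less where a joint would pass 70% of its speed; a pose out of reach is approached as far as the arm can. A call with a gripper value outside its range is refused whole. The fingers move at their own pace and stop on an object; the grip force is fixed at half the most. Time passes only in rows, so rows that do not move let the fingers close. It gives the time, the measured TCP pose, the force and the opening at its end, in the units of the state.
- ctrl.read_state(): the state, without advancing time (a new reading comes with each control period).
- ctrl.capture(name): name is "scene" or "top" or "wrist"; returns the picture (420x560x3 uint8, red, green, blue); there is no depth.
- ctrl.get_calibration(name): a dict with "fx", "fy", "cx", "cy" (pixels), "T" (4x4, takes a point from camera to world coordinates). Camera axes: x right, y down, z forward; pixel columns grow to the right and rows downward; lengths in mm; the calibration is good to about 2 mm. A picture is of the moment at which its call begins: read the wrist's pose just before it. get_calibration takes no time and is no camera call; for the wrist camera it gives the pose at the moment of the call.
- ctrl.job_done(): hands the job in, once; it reports no verdict.
Trained networks look in the newest picture that a camera, given by its name, has taken for a name from the list of things; names that differ only in an ending like _2 or _b are one class to them, and where a whole thing is asked for, a point or a joint stands for the part that bears it (a point fixed in the world has none). Each returns a list of dicts, best first, with "p" (0 to 1); they miss things now and then, are a little off and sometimes report something else, mostly with a low value. They report only what shows in the picture. A call takes as long as a camera call. They do not tell look-alikes from the thing itself.
- ctrl.recognise(camera, label): "location" ([x, y, z] in mm, in world coordinates, good to about 4 mm: the middle of the surface that is visible of it).
- ctrl.silhouettes(camera, label): "pixels" (420x560 bool, what is visible of it).
- ctrl.place_of(camera, label): "location" ([x, y, z] in mm, in world coordinates, good to about 4 mm: a listed point, or the origin of a listed thing).
The state is a dict: "t": time; "q": joint angles; "joint_velocities": joint speeds; "effort": joint torques, N m; "tool_pos": TCP position; "ee_rot": TCP orientation; "ft_force": force on the tool from outside, world axes, zero at the start; "wrist_torque": the same for the moment, N m; "grip_width": finger opening in mm.
Only numpy, scipy, OpenCV 4.12 (cv2) and the standard library are available. Lean on these libraries where they do the work, as an engineer would, in place of code of your own. Each camera call takes 0.05 s, during which the arm holds its last target. There are 200 camera calls.

## Working session

There is one attempt and no reset: what is moved stays moved. The work goes in short steps, Python scripts to look and compute and a shell command to move; the robot and the scene stay as the last step left them, time stands still between calls to the robot, and variables do not carry over. Pictures are saved under pics/ and viewed, and the job is handed in when it is done.

```bash
ls; mkdir -p pics; python3 - <<'E'
from workcell import ctrl
import cv2, numpy as np
s=ctrl.read_state(); print({k:np.round(v,3) for k,v in s.items()})
for c in ("scene","top"):
    im=ctrl.capture(c); cv2.imwrite(f"pics/{c}0.png",im[:,:,::-1])
    for l in ("laser","laser_foot","laser_top","lock_grip","shelf_top","can","radio","coupler_a"):
        print(c,l,[(np.round(d["location"]),round(d["p"],2)) for d in ctrl.place_of(c,l)])
E
```

```text
pics
{'t': np.float64(0.0), 'q': array([-1.393,  0.381,  1.298,  0.   ,  1.464, -0.215]), 'joint_velocities': array([ 0.001, -0.001, -0.   ,  0.   , -0.   ,  0.001]), 'effort': array([ 0.0000e+00, -4.4847e+01, -2.3128e+01, -0.0000e+00,  5.0000e-03,
        0.0000e+00]), 'tool_pos': array([ 210.473, -507.837,  230.712]), 'ee_rot': array([-3.08 , -0.613, -0.   ]), 'ft_force': array([ 0.017, -0.103, -0.064]), 'wrist_torque': array([ 0.026, -0.048, -0.006]), 'grip_width': np.float64(85.222)}
scene laser [(array([390., 207.,  38.]), 0.9), (array([680., 285.,  37.]), 0.89), (array([468., 476.,  37.]), 0.84), (array([527., 252.,  34.]), 0.72)]
scene laser_foot [(array([625., 254.,  36.]), 0.8), (array([453., 206.,  35.]), 0.71), (array([452., 535.,  41.]), 0.66), (array([524., 194.,  36.]), 0.57)]
scene laser_top [(array([735., 317.,  36.]), 0.96), (array([529., 309.,  39.]), 0.93), (array([333., 210.,  40.]), 0.85), (array([ 360., -305.,   60.]), 0.65), (array([480., 420.,  36.]), 0.58)]
scene lock_grip [(array([467., 472.,  78.]), 0.63), (array([525., 251.,  83.]), 0.6), (array([677., 282
[... 592 characters left out ...]
.]), 0.79), (array([453., 209.,  36.]), 0.62), (array([522., 191.,  36.]), 0.58)]
top laser_top [(array([528., 309.,  40.]), 0.85), (array([330., 213.,  39.]), 0.79), (array([730., 315.,  39.]), 0.79), (array([479., 419.,  37.]), 0.57)]
top lock_grip [(array([463., 477.,  80.]), 0.62), (array([680., 279.,  83.]), 0.53), (array([529., 251.,  81.]), 0.43), (array([389., 206.,  81.]), 0.37)]
top shelf_top [(array([ 522., -315.,   59.]), 0.82)]
top can [(array([ 675., -314.,   59.]), 0.62)]
top radio [(array([ 365., -305.,   60.]), 0.59)]
top coupler_a [(array([744.,  74.,  -2.]), 0.8), (array([494.,  -8.,  -5.]), 0.72), (array([ 517., -315.,    0.]), 0.66), (array([ 364., -306.,   61.]), 0.58)]
```

View pics/scene0.png

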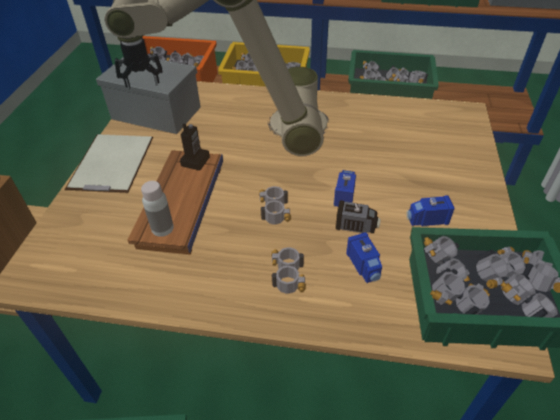

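View pics/top0.png

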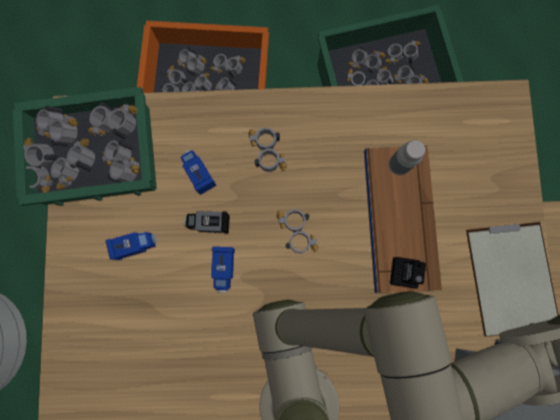

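Scene picture: a grey laser with black ends is at about (357,217), with three blue look-alikes at (345,187), (431,211) and (364,257). In the top view the grey one is at (208,222) and the blue ones at (222,267), (131,245) and (197,171). Only the grey one matches "grey housing, black foot and brow", so I'll confirm it in a crop and measure its axis.

```bash
cat > h.py <<'E'
from workcell import ctrl
import cv2, numpy as np
def px2w(cam,u,v,z,K=None):
    K=K or ctrl.get_calibration(cam); T=np.array(K["T"])
    d=T[:3,:3]@np.array([(u-K["cx"])/K["fx"],(v-K["cy"])/K["fy"],1]); o=T[:3,3]
    return o+d*(z-o[2])/d[2]
def w2px(cam,p,K=None):
    K=K or ctrl.get_calibration(cam); T=np.array(K["T"])
    c=T[:3,:3].T@(np.array(p)-T[:3,3]); return K["fx"]*c[0]/c[2]+K["cx"],K["fy"]*c[1]/c[2]+K["cy"]
def st():
    s=ctrl.read_state(); print("t",round(float(s["t"]),2),"tcp",np.round(s["tool_pos"],1),"rot",np.round(s["ee_rot"],3),"F",np.round(s["ft_force"],1),"w",round(float(s["grip_width"]),1)); return s
E
python3 - <<'E'
from h import *
im=ctrl.capture("top")
for d in ctrl.silhouettes("top","laser"):
    m=d["pixels"]; ys,xs=np.nonzero(m)
    if len(xs)==0: continue
    pts=np.array([px2w("top",u,v,60)[:2] for u,v in zip(xs,ys)],np.float32)
    print(round(d["p"],2),xs.mean().round(),ys.mean().round(),len(xs),cv2.minAreaRect(pts), im[m].mean(0).round())
for d in ctrl.silhouettes("top","shelf")[:1]:
    m=d["pixels"]; ys,xs=np.nonzero(m)
    pts=np.array([px2w("top",u,v,60)[:2] for u,v in zip(xs,ys)],np.float32); print("shelf",cv2.minAreaRect(pts))
c=im[190:255,160:260]; cv2.imwrite("pics/crop_top.png",cv2.resize(c,None,fx=8,fy=8,interpolation=cv2.INTER_CUBIC)[:,:,::-1])
print("cam T",np.round(ctrl.get_calibration("top")["T"],2))
E
```

```text
0.71 207.0 222.0 924 ((525.4756469726562, 252.2362060546875), (134.3365936279297, 65.07389068603516), 83.49940490722656) [59. 58. 57.]
0.66 223.0 268.0 957 ((387.42022705078125, 204.72842407226562), (63.19682312011719, 132.70213317871094), 89.14324951171875) [ 44.  62. 107.]
0.6 197.0 172.0 838 ((675.768798828125, 281.6820983886719), (137.42926025390625, 61.10247802734375), 29.241024017333984) [ 39.  58. 105.]Traceback (most recent call last):
  File "<stdin>", line 10, in <module>
  File "h.py", line 4, in px2w
    K=K or ctrl.get_calibration(cam); T=np.array(K["T"])
           ~~~~~~~~~~~~~~~~~~~~^^^^^
ValueError: time passes only in moves, steps and waits
```

```bash
sed -i 's/^def px2w/_c={}\ndef cal(cam):\n    if cam=="wrist": return ctrl.get_calibration(cam)\n    if cam not in _c: _c[cam]=ctrl.get_calibration(cam)\n    return _c[cam]\ndef px2w/; s/K=K or ctrl.get_calibration(cam)/K=K or cal(cam)/' h.py
python3 -m creep '[[[0,0,4,0,-1],[0,0,4,0,-1],[0,0,4,0,-1],[1.8,4.3,0,0.14,-1],[1.8,4.3,0,0.14,-1],[1.8,4.3,0,0.14,-1],[1.8,4.3,0,0.14,-1],[1.8,4.3,0,0.14,-1],[1.8,4.3,0,0.14,-1],[1.8,4.3,0,0.14,-1],[1.8,4.3,0,0.14,-1]]]'
python3 - <<'E'
from h import *
st()
im=ctrl.capture("top")
K=cal("top")
for d in ctrl.silhouettes("top","shelf")[:1]:
    m=d["pixels"]; ys,xs=np.nonzero(m)
    pts=np.array([px2w("top",u,v,60)[:2] for u,v in zip(xs,ys)],np.float32); print("shelf",cv2.minAreaRect(pts))
c=im[190:255,160:260]; cv2.imwrite("pics/crop_top.png",cv2.resize(c,None,fx=8,fy=8,interpolation=cv2.INTER_CUBIC)[:,:,::-1])
print("cam T",np.round(K["T"],2))
E
```

```text
t: 2.15
tool_pos: [354.7, -162.3, 351.5]
ee_rot: [2.279, 2.162, 0.0]
ft_force: [0.5, -0.8, -0.4]
grip_width: 85.3
t 2.15 tcp [ 354.7 -162.3  351.5] rot [2.279 2.162 0.   ] F [ 0.5 -0.8 -0.4] w 85.3
shelf ((545.9173583984375, -309.4068908691406), (368.11383056640625, 188.662353515625), 0.9928107857704163)
cam T [[-3.00000e-02 -9.90000e-01  1.50000e-01  3.65270e+02]
 [-1.00000e+00  3.00000e-02  2.00000e-02  3.99600e+01]
 [-2.00000e-02 -1.50000e-01 -9.90000e-01  1.38921e+03]
 [ 0.00000e+00  0.00000e+00  0.00000e+00  1.00000e+00]]
```

View pics/crop_top.png

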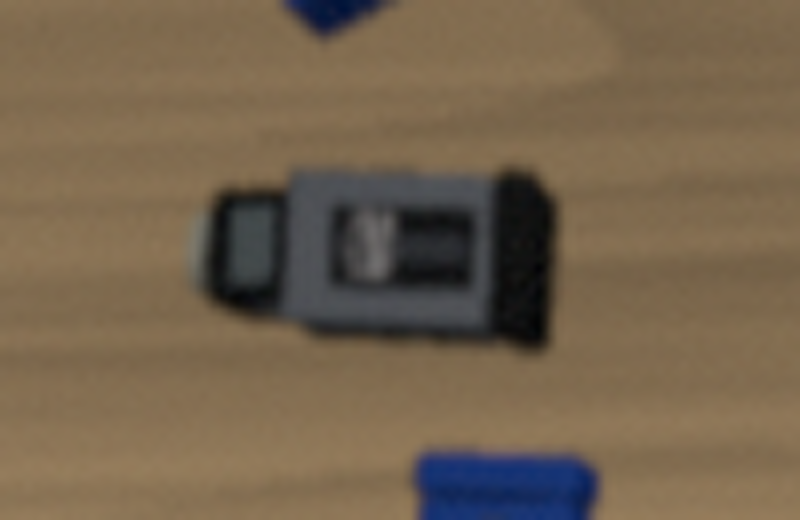

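The crop confirms the grey laser. Its black foot is at the right (crop 520,260), the lock grip is at (370,245) near its unlocked end, and the window and top are at the left. I'll move above it for a wrist view.

```bash

python3 -m creep '[[[1.9,4.2,0,0,-1],[1.9,4.2,0,0,-1],[1.9,4.2,0,0,-1],[1.9,4.2,0,0,-1],[1.9,4.2,0,0,-1],[1.9,4.2,0,0,-1],[1.9,4.2,-2,0,-1],[1.9,4.2,-3,0,-1],[1.9,4.2,-3,0,-1],[0,0,0,0,-1],[0,0,0,0,-1]]]'
python3 - <<'E'
from h import *
st(); K=ctrl.get_calibration("wrist")
im=ctrl.capture("wrist"); cv2.imwrite("pics/w1.png",im[:,:,::-1])
print(np.round(K["T"],2),K["fx"],K["cx"],K["cy"])
for l in ("laser","laser_foot","laser_top","lock_grip"):
    print(l,[(np.round(d["location"]),round(d["p"],2)) for d in ctrl.place_of("wrist",l)])
E
```

```text
t: 3.35
tool_pos: [522.2, 205.9, 276.2]
ee_rot: [-2.284, -2.156, 0.002]
ft_force: [0.1, -0.4, 0.3]
grip_width: 85.2
t 3.35 tcp [522.2 205.9 276.2] rot [-2.284e+00 -2.156e+00  2.000e-03] F [ 0.1 -0.4  0.3] w 85.2
[[ 1.0000e+00 -5.0000e-02 -2.0000e-02  5.2625e+02]
 [-6.0000e-02 -9.5000e-01 -2.9000e-01  2.8114e+02]
 [-0.0000e+00  2.9000e-01 -9.6000e-01  4.1967e+02]
 [ 0.0000e+00  0.0000e+00  0.0000e+00  1.0000e+00]] 340.630453593476 286.69995446303227 210.4082818665665
laser [(array([524., 254.,  38.]), 0.93), (array([682., 282.,  35.]), 0.71), (array([392., 208.,  34.]), 0.62)]
laser_foot [(array([628., 255.,  38.]), 0.86), (array([451., 206.,  38.]), 0.59)]
laser_top [(array([330., 210.,  39.]), 0.9), (array([737., 312.,  35.]), 0.79), (array([531., 312.,  34.]), 0.57)]
lock_grip [(array([680., 284.,  80.]), 0.83), (array([523., 251.,  79.]), 0.62), (array([394., 208.,  80.]), 0.58)]
```

View pics/w1.png

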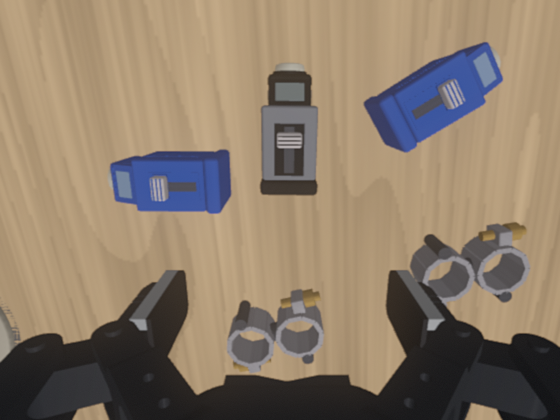

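Wrist view: the grey laser is upright in the picture at (289,140), its lock grip at (289,141) and its foot at (289,187). It is nearly aligned with the tool.

```bash

python3 - <<'E'
from h import *
K=ctrl.get_calibration("wrist"); im=ctrl.capture("wrist")
cv2.imwrite("pics/w2.png",cv2.resize(im[50:205,230:350],None,fx=5,fy=5,interpolation=cv2.INTER_CUBIC)[:,:,::-1][:780,:600][::1])
for n,u,v,z in (("grip",289,140,88),("housTL",265.5,107,74),("housTR",314,107,74),("housBL",262,180,74),("housBR",317,180,74),("footL",261,193,76),("footR",317,193,76)):
    print(n,np.round(px2w("wrist",u,v,z,K),1))
E
```

```text
grip [526.7 249.   88. ]
housTL [505.6 280.7  74. ]
housTR [552.9 277.9  74. ]
housBL [496.4 208.6  74. ]
housBR [553.4 205.2  74. ]
footL [494.4 195.3  76. ]
footR [552.8 191.8  76. ]
```

View pics/w2.png

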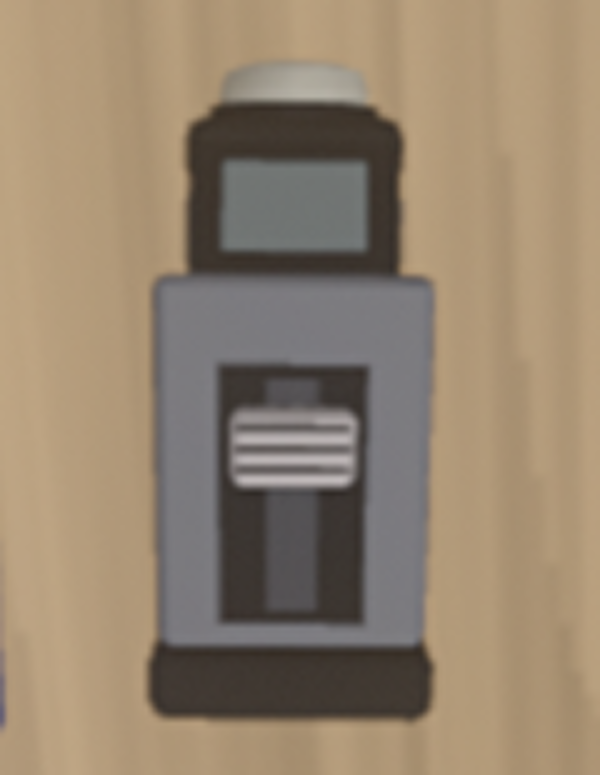

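```bash

python3 -m creep '[[[0.45,4.3,-3,0,-1],[0,0,-4,0,-1],[0,0,-4,0,-1],[0,0,-3,0,-1],[0,0,-2.5,0,-1],[0,0,-2,0,-1],[0,0,-1.2,0,-1],[0,0,0,0,-1],[0,0,0,0,-1]]]'
python3 - <<'E'
from h import *
st(); K=ctrl.get_calibration("wrist"); im=ctrl.capture("wrist"); cv2.imwrite("pics/w3.png",im[:,:,::-1])
im=ctrl.capture("scene"); cv2.imwrite("pics/s3.png",cv2.resize(im[130:300,270:470],None,fx=3,fy=3)[:,:,::-1])
E
```

```text
t: 4.55
tool_pos: [526.8, 246.8, 82.3]
ee_rot: [2.285, 2.155, 0.002]
ft_force: [-0.3, -0.1, -0.3]
grip_width: 85.5
t 4.55 tcp [526.8 246.8  82.3] rot [2.285e+00 2.155e+00 2.000e-03] F [-0.3 -0.1 -0.3] w 85.5
```

View pics/w3.png

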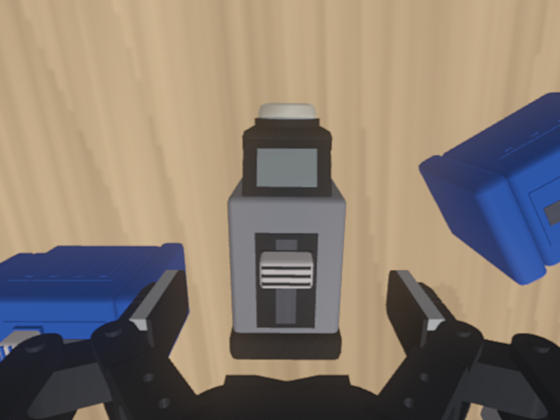

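View pics/s3.png

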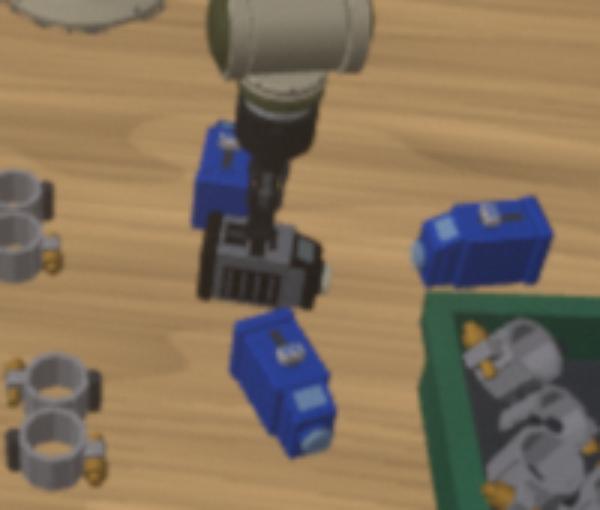

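Wrist view: the grip at (287,270) is centred between the fingertips at (187,300) and (389,300), and both fingers are clear of the blue ones. Closing on the lock grip.

```bash

python3 -m creep '[[[0,0.2,-0.5,0,-1],[0,0,0,0,0],[0,0,0,0,0.3],[0,0,0,0,0.5],[0,0,0,0,0.6],[0,0,0,0,0.6],[0,0,0,0,0.6]]]'
```

```text
t: 5.35
tool_pos: [526.5, 248.9, 76.7]
ee_rot: [2.285, 2.156, 0.001]
ft_force: [0.9, -0.3, 2.6]
grip_width: 21.9
```

```bash

python3 -m creep '[[[0,0,0,0,0.6],[0,0,0,0,0.6],[0,0,0,0,0.6]]]'
python3 - <<'E'
from h import *
st(); im=ctrl.capture("wrist"); cv2.imwrite("pics/w4.png",im[:,:,::-1])
E
```

```text
t: 5.65
tool_pos: [526.5, 249.0, 76.7]
ee_rot: [2.285, 2.156, 0.001]
ft_force: [0.5, -0.3, 5.1]
grip_width: 22.4
t 5.65 tcp [526.5 249.   76.7] rot [2.285e+00 2.156e+00 1.000e-03] F [ 0.5 -0.3  5.1] w 22.4
```

View pics/w4.png

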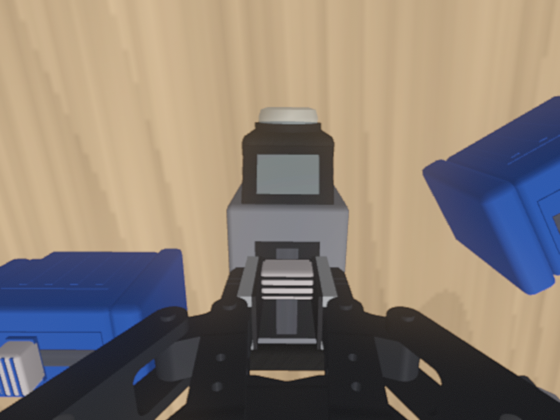

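Both pads are on the ribbed grip at (288,278). Dragging it towards the foot (-y).

```bash

python3 -m creep '[[[0,0,0.1,0,0.6],[-0.02,-0.4,0,0,0.6],[-0.02,-0.4,0,0,0.6],[-0.02,-0.4,0,0,0.6],[-0.02,-0.4,0,0,0.6],[0,0,0,0,0.6]]]'
python3 -m creep '[[[-0.02,-0.3,0,0,0.6],[-0.01,-0.2,0,0,0.6],[-0.01,-0.2,0,0,0.6],[0,0,0,0,0.6]]]'
python3 - <<'E'
from h import *
st(); im=ctrl.capture("wrist"); cv2.imwrite("pics/w5.png",im[:,:,::-1])
E
```

```text
t: 6.3
tool_pos: [525.3, 232.1, 77.0]
ee_rot: [-2.285, -2.155, 0.002]
ft_force: [0.5, 0.1, -3.8]
grip_width: 21.8
t: 6.7
tool_pos: [525.1, 225.7, 77.3]
ee_rot: [2.285, 2.156, -0.0]
ft_force: [0.4, 0.5, -4.3]
grip_width: 22.0
t 6.7 tcp [525.1 225.7  77.3] rot [ 2.285  2.156 -0.   ] F [ 0.4  0.5 -4.3] w 22.0
```

View pics/w5.png

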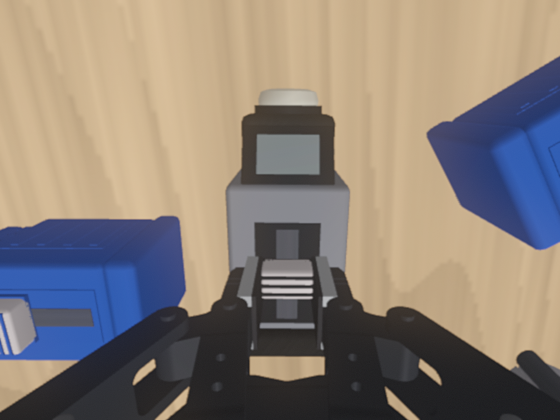

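The laser slid a little with the drag, because I was carrying part of its weight (Fz -4 N). I'll lower slightly to put the weight back on the bench and keep dragging.

```bash

python3 -m creep '[[[0,0,-0.15,0,0.6],[0,0,0,0,0.6],[0,0,0,0,0.6]]]'
python3 -m creep '[[[-0.01,-0.2,0,0,0.6],[-0.01,-0.2,0,0,0.6],[-0.01,-0.2,0,0,0.6]]]'
python3 -m creep '[[[-0.01,-0.2,0,0,0.6],[-0.01,-0.2,0,0,0.6],[0,0,0,0,0.6]]]'
python3 - <<'E'
from h import *
st(); im=ctrl.capture("wrist"); cv2.imwrite("pics/w6.png",im[:,:,::-1])
E
```

```text
t: 7.05
tool_pos: [525.3, 226.1, 76.7]
ee_rot: [2.284, 2.156, 0.002]
ft_force: [-2.4, -0.4, 5.6]
grip_width: 22.1
t: 7.35
tool_pos: [524.9, 220.3, 76.7]
ee_rot: [2.284, 2.156, 0.002]
ft_force: [-3.2, 0.5, 6.3]
grip_width: 22.1
t: 7.65
tool_pos: [524.7, 216.1, 76.7]
ee_rot: [2.285, 2.156, 0.002]
ft_force: [-2.2, -0.3, 6.9]
grip_width: 21.8
t 7.65 tcp [524.7 216.1  76.7] rot [2.285e+00 2.156e+00 2.000e-03] F [-2.2 -0.3  6.9] w 21.8
```

View pics/w6.png

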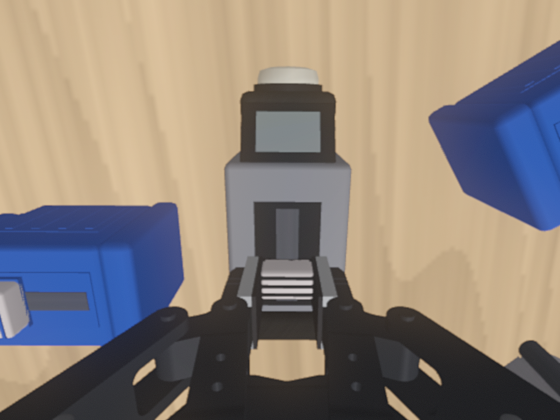

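```bash

python3 -m creep '[[[-0.01,-0.2,0,0,0.6],[-0.01,-0.2,0,0,0.6],[-0.01,-0.2,0,0,0.6]]]'
python3 -m creep '[[[-0.01,-0.2,0,0,0.6],[-0.01,-0.2,0,0,0.6],[0,0,0,0,0.6]]]'
python3 - <<'E'
from h import *
st(); im=ctrl.capture("wrist"); cv2.imwrite("pics/w7.png",im[:,:,::-1])
E
```

```text
t: 8.0
tool_pos: [524.9, 210.7, 76.7]
ee_rot: [2.285, 2.156, 0.005]
ft_force: [-0.4, 3.0, 4.3]
grip_width: 22.2
t: 8.3
tool_pos: [524.9, 206.3, 76.7]
ee_rot: [2.284, 2.155, 0.004]
ft_force: [-0.0, 2.7, 6.3]
grip_width: 21.7
t 8.3 tcp [524.9 206.3  76.7] rot [2.284 2.155 0.004] F [-0.   2.7  6.3] w 21.7
```

View pics/w7.png

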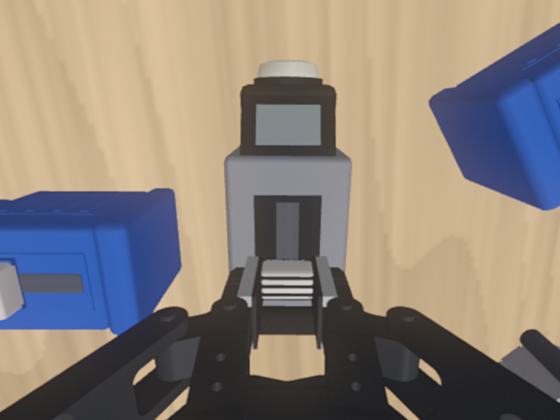

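The force stepped up to 3 N and the laser moved with the grip, so the lock is at its end stop. I'll release, rise and check.

```bash

python3 -m creep '[[[0,0,0,0,0.2],[0,0,0,0,0],[0,0,0,0,-0.5],[0,0,4,0,-1],[0,0,4,0,-1],[0,0,4,0,-1],[0,0,0,0,-1],[0,0,0,0,-1]]]'
python3 - <<'E'
from h import *
st(); K=ctrl.get_calibration("wrist"); im=ctrl.capture("wrist"); cv2.imwrite("pics/w8.png",im[:,:,::-1])
for l in ("laser","laser_foot","laser_top","lock_grip"):
    print(l,[(np.round(d["location"]),round(d["p"],2)) for d in ctrl.place_of("wrist",l)])
import pickle; pickle.dump(K,open("K8.pkl","wb"))
E
```

```text
t: 9.15
tool_pos: [524.1, 205.8, 196.2]
ee_rot: [2.284, 2.156, 0.001]
ft_force: [0.9, -0.4, -1.3]
grip_width: 85.3
t 9.15 tcp [524.1 205.8 196.2] rot [2.284e+00 2.156e+00 1.000e-03] F [ 0.9 -0.4 -1.3] w 85.3
laser [(array([684., 280.,  36.]), 0.88), (array([388., 209.,  36.]), 0.87), (array([527., 230.,  36.]), 0.81)]
laser_foot [(array([451., 208.,  38.]), 0.84), (array([626., 251.,  40.]), 0.71)]
laser_top [(array([333., 211.,  39.]), 0.95), (array([734., 312.,  35.]), 0.9), (array([532., 291.,  34.]), 0.76)]
lock_grip [(array([394., 210.,  82.]), 0.85), (array([524., 208.,  78.]), 0.59), (array([680., 283.,  84.]), 0.56)]
```

View pics/w8.png

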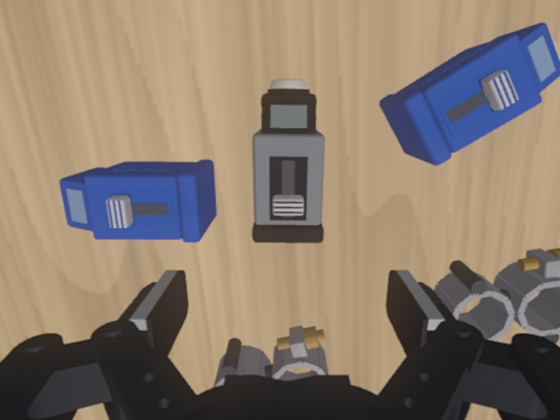

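```bash

python3 - <<'E'
from h import *
import pickle; K=pickle.load(open("K8.pkl","rb"))
im=cv2.imread("pics/w8.png"); cv2.imwrite("pics/w8c.png",cv2.resize(im[70:250,235:340],None,fx=3.3,fy=3.3,interpolation=cv2.INTER_CUBIC)[:594])
for n,u,v,z in (("grip",288.5,205.5,88),("grip top edge",288.5,195,88),("grip bot edge",288.5,216,88),("housTL",254,135,74),("housTR",322,135,74),("housBL",254,225,74),("housBR",322,225,74),("headTL",263,96,60),("headTR",316,96,60)):
    print(n,np.round(px2w("wrist",u,v,z,K),1))
E
```

```text
grip [525.1 208.   88. ]
grip top edge [525.6 216.3  88. ]
grip bot edge [524.6 199.6  88. ]
housTL [501.8 261.5  74. ]
housTR [553.6 258.5  74. ]
housBL [495.5 188.9  74. ]
housBR [551.6 185.6  74. ]
headTL [510.  289.7  60. ]
headTR [551.2 287.3  60. ]
```

View pics/w8c.png

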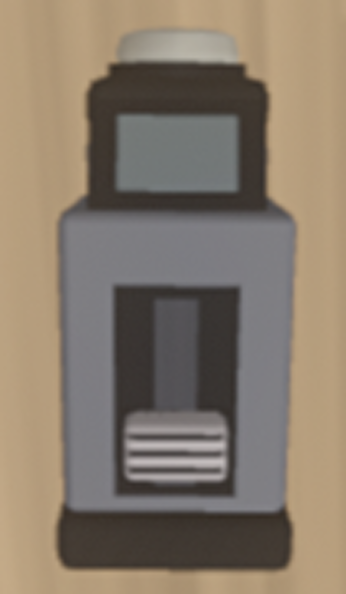

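The lock is at laser z ≈ -23 mm, at the end of its slot (crop: grip at (175,450), slot end at 495), and the stop force agrees. Next I grip the head by its flat sides so that the laser can swing upright, since the tool can only point down.

```bash

python3 -m creep '[[[0.5,4.0,0,0,-1],[0,3.7,-2,0,-1],[0,0,-4,0,-1],[0,0,-3.5,0,-1],[0,0,0,0,-1],[0,0,0,0,-1]]]'
python3 - <<'E'
from h import *
st(); im=ctrl.capture("wrist"); cv2.imwrite("pics/w9.png",im[:,:,::-1])
im=ctrl.capture("scene"); cv2.imwrite("pics/s9.png",cv2.resize(im[130:300,270:470],None,fx=3,fy=3)[:,:,::-1])
E
```

```text
t: 10.0
tool_pos: [529.3, 282.9, 101.2]
ee_rot: [-2.285, -2.156, 0.001]
ft_force: [-0.4, 0.1, 0.1]
grip_width: 85.3
t 10.0 tcp [529.3 282.9 101.2] rot [-2.285e+00 -2.156e+00  1.000e-03] F [-0.4  0.1  0.1] w 85.3
```

View pics/w9.png

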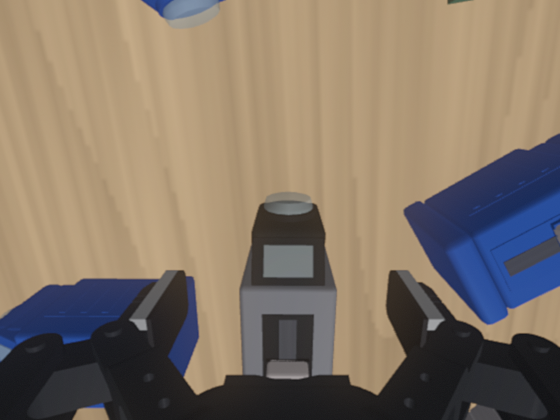

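Wrist view: the head is at (288,235) between the fingers, and the fingers clear the blue foot corner at (488,318). I'll descend with a narrower opening and close lightly.

```bash

python3 -m creep '[[[0,0,-2,0,-0.5],[0,0,-2,0,-0.5],[0,0,-2,0,-0.5],[0,0,-1.3,0,-0.5],[0,0,-0.8,0,-0.5],[0,0,0,0,-0.3],[0,0,0,0,-0.2],[0,0,0,0,-0.1],[0,0,0,0,0],[0,0,0,0,0],[0,0,0,0,0]]]'
python3 - <<'E'
from h import *
st(); im=ctrl.capture("wrist"); cv2.imwrite("pics/w10.png",im[:,:,::-1])
E
```

```text
t: 11.2
tool_pos: [529.6, 283.1, 21.0]
ee_rot: [2.284, 2.155, 0.003]
ft_force: [-0.7, -0.4, 5.2]
grip_width: 43.7
t 11.2 tcp [529.6 283.1  21. ] rot [2.284 2.155 0.003] F [-0.7 -0.4  5.2] w 43.7
```

View pics/w10.png

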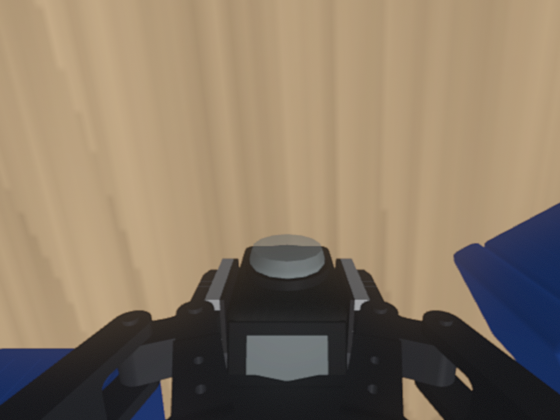

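Both pads are on the head's sides (220,290) and (353,290). Lifting 3 cm to see whether it swings.

```bash

python3 -m creep '[[[0,0,0.5,0,0],[0,0,0.5,0,0],[0,0,1,0,0],[0,0,1,0,0],[0,0,0,0,0]]]'
python3 - <<'E'
from h import *
st(); im=ctrl.capture("wrist"); cv2.imwrite("pics/w11.png",im[:,:,::-1])
im=ctrl.capture("scene"); cv2.imwrite("pics/s11.png",cv2.resize(im[130:300,270:470],None,fx=4,fy=3.5)[:,:,::-1])
E
```

```text
t: 11.75
tool_pos: [529.8, 283.2, 51.7]
ee_rot: [2.284, 2.155, 0.004]
ft_force: [0.2, 0.4, -5.2]
grip_width: 43.6
t 11.75 tcp [529.8 283.2  51.7] rot [2.284 2.155 0.004] F [ 0.2  0.4 -5.2] w 43.6
```

View pics/s11.png

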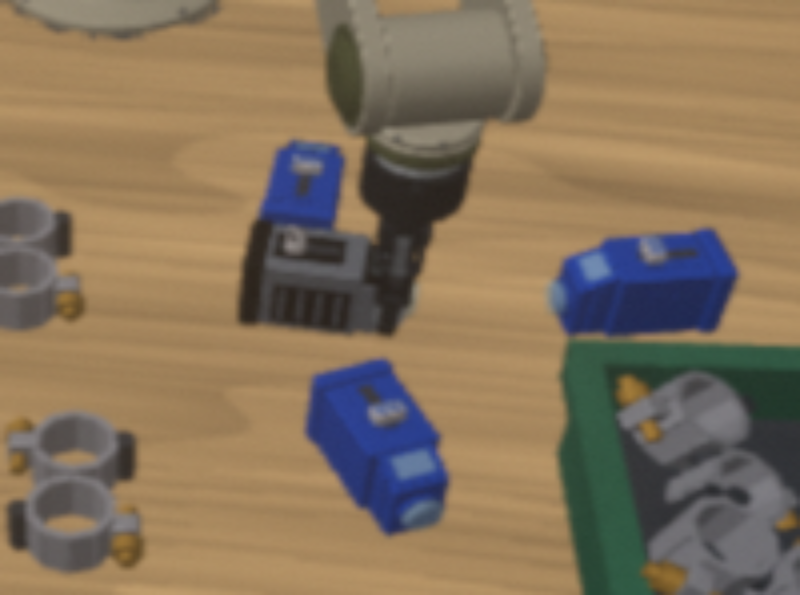

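View pics/w11.png

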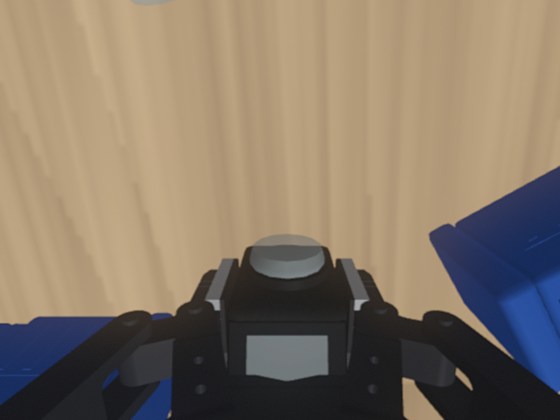

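It is held rigidly and horizontally (Fz -5.2 N is its full weight). I'll lower it close to the bench and ease the grip in small steps until it pivots in the pads.

```bash

python3 -m creep '[[[0,0,-1,0,0],[0,0,-1,0,0],[0,0,-0.3,0,0],[0,0,0,0,-0.01],[0,0,0,0,-0.01]]]'
python3 -m creep '[[[0,0,0,0,-0.015],[0,0,0,0,-0.015]]]'
python3 -m creep '[[[0,0,0,0,-0.02],[0,0,0,0,-0.02]]]'
python3 -m creep '[[[0,0,0,0,-0.025],[0,0,0,0,-0.025]]]'
```

```text
t: 12.35
tool_pos: [529.1, 283.0, 26.7]
ee_rot: [-2.285, -2.156, 0.0]
ft_force: [0.0, 0.2, -4.2]
grip_width: 43.7
t: 12.55
tool_pos: [529.2, 283.0, 27.2]
ee_rot: [2.285, 2.156, 0.001]
ft_force: [-0.3, -0.6, -5.1]
grip_width: 43.6
t: 12.75
tool_pos: [529.1, 282.9, 27.0]
ee_rot: [2.285, 2.156, 0.0]
ft_force: [0.3, 0.3, -5.1]
grip_width: 43.5
t: 12.95
tool_pos: [529.1, 282.9, 27.1]
ee_rot: [2.285, 2.156, 0.0]
ft_force: [-0.2, -0.1, -2.4]
grip_width: 44.0
```

Fz halved: the foot has pivoted down onto the bench while the pads still carry the head. Now I lift the head along an arc about the foot's back edge.

```bash

python3 -m creep '[[[-0.01,-0.3,0.7,0,-0.025],[-0.02,-0.4,0.7,0,-0.025],[-0.02,-0.4,0.7,0,-0.025],[-0.02,-0.4,0.7,0,-0.025],[0,0,0,0,-0.025]]]'
python3 - <<'E'
from h import *
s=st(); print(np.round(s["wrist_torque"],2)); im=ctrl.capture("wrist"); cv2.imwrite("pics/w12.png",im[:,:,::-1])
im=ctrl.capture("scene"); cv2.imwrite("pics/s12.png",cv2.resize(im[130:300,270:470],None,fx=4,fy=3.5)[:,:,::-1])
E
```

```text
t: 13.45
tool_pos: [529.0, 267.5, 56.3]
ee_rot: [2.285, 2.155, 0.003]
ft_force: [0.3, 0.7, -0.8]
grip_width: 43.8
t 13.45 tcp [529.  267.5  56.3] rot [2.285 2.155 0.003] F [ 0.3  0.7 -0.8] w 43.8
[-0.07  0.01  0.05]
```

View pics/s12.png

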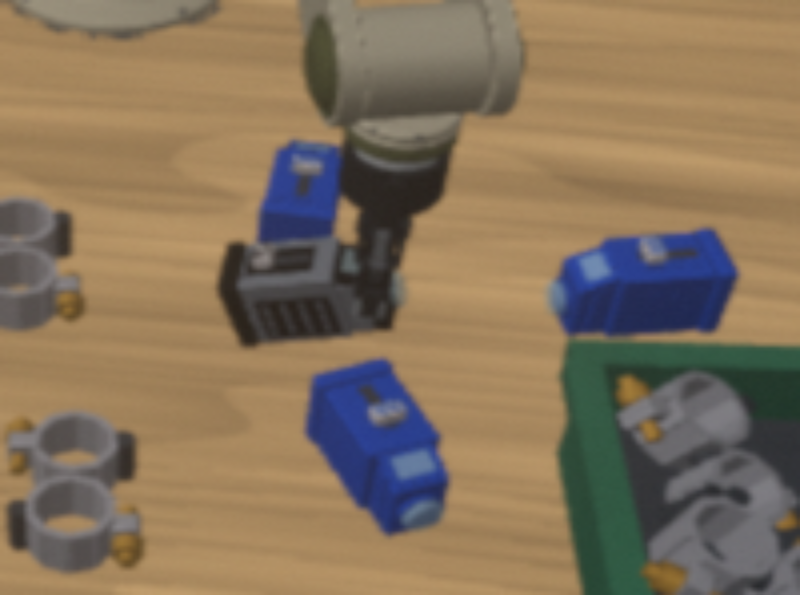

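View pics/w12.png

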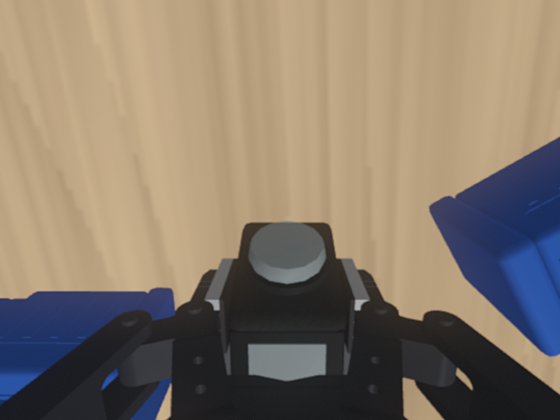

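The laser pivots as intended: in the scene crop it is tilted about 15° and resting on its foot edge at (250,340). Continuing the arc.

```bash

python3 -m creep '[[[-0.03,-0.6,0.9,0,-0.025],[-0.03,-0.7,0.8,0,-0.025],[-0.04,-0.8,0.8,0,-0.025],[-0.04,-0.8,0.7,0,-0.025],[-0.04,-0.9,0.6,0,-0.025],[0,0,0,0,-0.025]]]'
python3 - <<'E'
from h import *
s=st(); print(np.round(s["wrist_torque"],2)); im=ctrl.capture("wrist"); cv2.imwrite("pics/w13.png",im[:,:,::-1])
im=ctrl.capture("scene"); cv2.imwrite("pics/s13.png",cv2.resize(im[130:300,270:470],None,fx=4,fy=3.5)[:,:,::-1])
E
```

```text
t: 14.15
tool_pos: [527.0, 228.7, 94.0]
ee_rot: [2.285, 2.154, 0.002]
ft_force: [-0.5, -0.3, 0.7]
grip_width: 43.5
t 14.15 tcp [527.  228.7  94. ] rot [2.285e+00 2.154e+00 2.000e-03] F [-0.5 -0.3  0.7] w 43.5
[-0.16  0.09 -0.01]
```

View pics/s13.png

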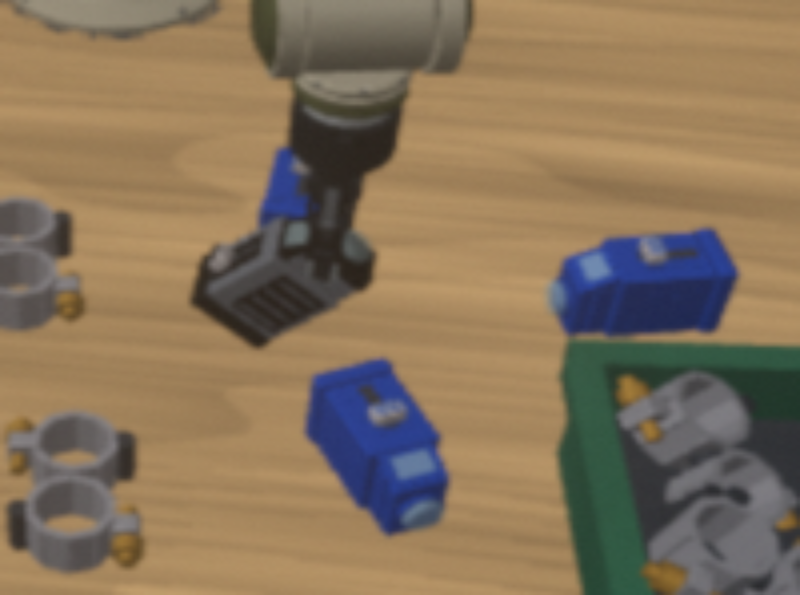

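View pics/w13.png

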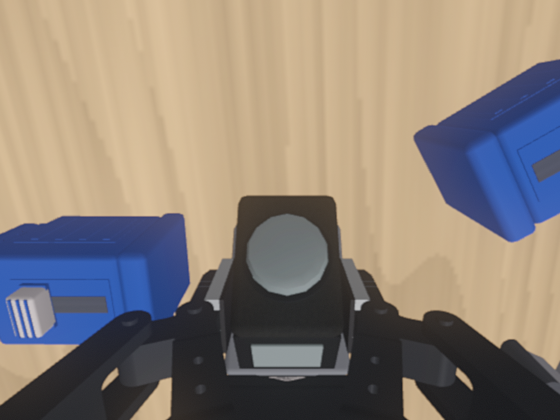

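It is about 40° up, still resting on the foot's back edge at (260,340). Continuing.

```bash

python3 -m creep '[[[-0.05,-1.0,0.6,0,-0.025],[-0.05,-1.0,0.5,0,-0.025],[-0.05,-1.0,0.4,0,-0.025],[-0.05,-1.0,0.3,0,-0.025],[-0.05,-1.0,0.1,0,-0.025],[-0.05,-1.0,0,0,-0.025],[0,0,0,0,-0.025]]]'
python3 - <<'E'
from h import *
s=st(); print(np.round(s["wrist_torque"],2)); im=ctrl.capture("wrist"); cv2.imwrite("pics/w14.png",im[:,:,::-1])
im=ctrl.capture("scene"); cv2.imwrite("pics/s14.png",cv2.resize(im[130:300,270:470],None,fx=4,fy=3.5)[:,:,::-1])
E
```

```text
t: 14.95
tool_pos: [523.5, 168.6, 111.8]
ee_rot: [-2.286, -2.154, 0.001]
ft_force: [-0.4, 0.3, -5.6]
grip_width: 43.7
t 14.95 tcp [523.5 168.6 111.8] rot [-2.286e+00 -2.154e+00  1.000e-03] F [-0.4  0.3 -5.6] w 43.7
[ 0.17 -0.01 -0.02]
```

View pics/s14.png

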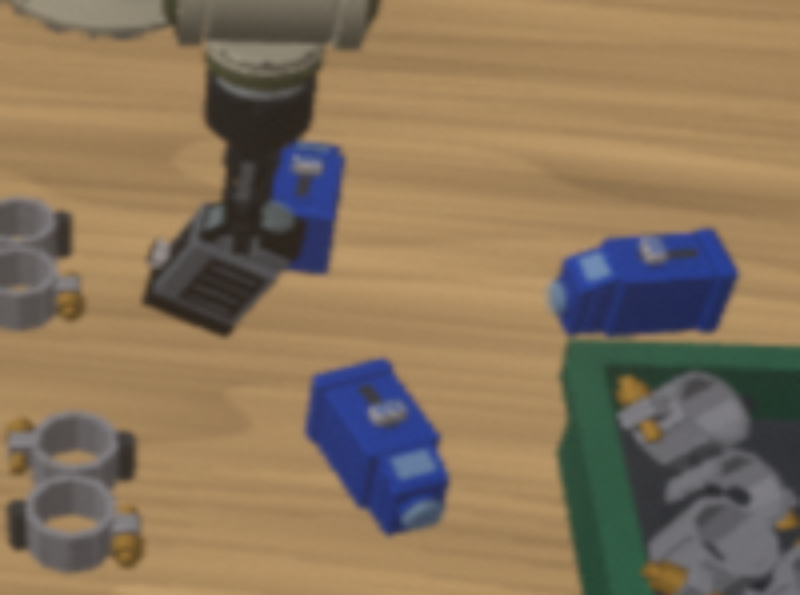

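View pics/w14.png

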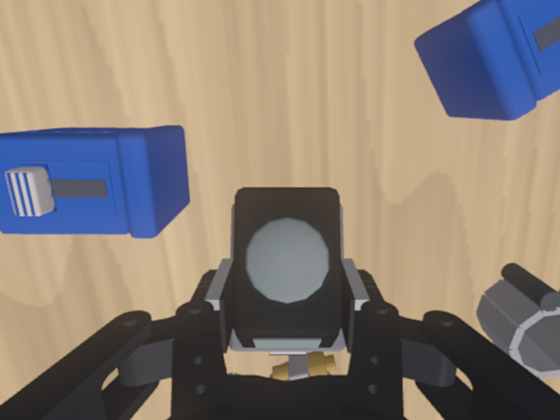

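It is about 57° up and now hanging clear (Fz is its full weight). I've drifted towards the near coupler (wrist view, bottom right (530,320)), so I'll back off in +y, then press the edge down and drag to complete the tilt.

```bash

python3 -m creep '[[[0,0,0.8,0,-0.025],[0.05,1.5,0.5,0,-0.025],[0.1,2.5,0,0,-0.025],[0.1,2.5,0,0,-0.025],[0.05,1.5,0,0,-0.025],[0,0,-0.6,0,-0.025],[0,0,-0.5,0,-0.025],[0,0,-0.4,0,-0.025],[0,0,-0.3,0,-0.025],[0,0,0,0,-0.025]]]'
```

```text
t: 16.05
tool_pos: [526.5, 249.3, 106.4]
ee_rot: [-2.286, -2.155, 0.002]
ft_force: [-0.2, 0.4, -4.1]
grip_width: 43.7
```

```bash

python3 -m creep '[[[-0.03,-0.6,-0.2,0,-0.025],[-0.03,-0.6,-0.1,0,-0.025],[-0.03,-0.6,0,0,-0.025]]]'
python3 -m creep '[[[-0.04,-0.8,0.1,0,-0.025],[-0.04,-0.8,0,0,-0.025],[-0.04,-0.8,0,0,-0.025],[0,0,0,0,-0.025]]]'
python3 - <<'E'
from h import *
s=st(); print(np.round(s["wrist_torque"],2)); im=ctrl.capture("wrist"); cv2.imwrite("pics/w15.png",im[:,:,::-1])
im=ctrl.capture("scene"); cv2.imwrite("pics/s15.png",cv2.resize(im[130:300,270:470],None,fx=4,fy=3.5)[:,:,::-1])
E
```

```text
t: 16.35
tool_pos: [525.6, 231.1, 103.8]
ee_rot: [-2.285, -2.156, 0.0]
ft_force: [0.3, 0.3, -4.6]
grip_width: 43.9
t: 16.75
tool_pos: [524.5, 206.8, 105.0]
ee_rot: [2.286, 2.155, -0.0]
ft_force: [-1.2, -0.1, -5.2]
grip_width: 43.9
t 16.75 tcp [524.5 206.8 105. ] rot [ 2.286  2.155 -0.   ] F [-1.2 -0.1 -5.2] w 43.9
[ 0.06  0.01 -0.02]
```

View pics/s15.png

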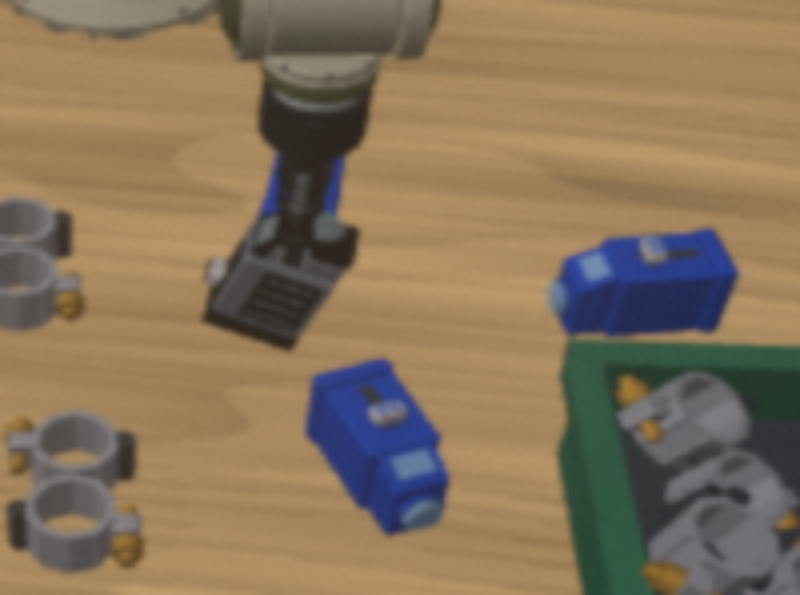

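View pics/w15.png

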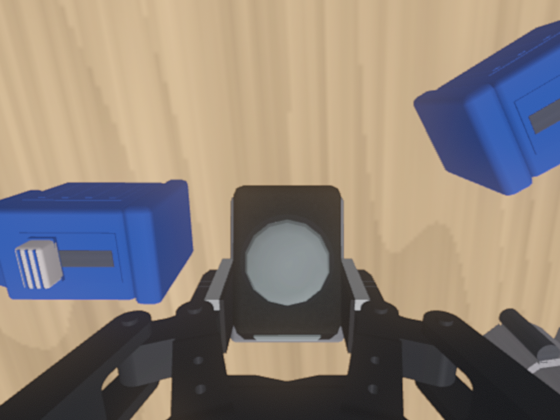

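It is about 68° up. I'll lower while dragging in -y to bring it onto its foot.

```bash

python3 -m creep '[[[0,0,-0.5,0,-0.025],[0,-0.1,-0.4,0,-0.025],[-0.02,-0.4,-0.2,0,-0.025],[0,0,0,0,-0.025]]]'
python3 -m creep '[[[-0.03,-0.6,-0.1,0,-0.025],[-0.03,-0.6,-0.1,0,-0.025],[-0.03,-0.6,-0.1,0,-0.025],[0,0,0,0,-0.025]]]'
python3 - <<'E'
from h import *
s=st(); print(np.round(s["wrist_torque"],2)); im=ctrl.capture("wrist"); cv2.imwrite("pics/w16.png",im[:,:,::-1])
im=ctrl.capture("scene"); cv2.imwrite("pics/s16.png",cv2.resize(im[130:300,270:470],None,fx=4,fy=3.5)[:,:,::-1])
E
```

```text
t: 17.25
tool_pos: [525.1, 203.1, 96.2]
ee_rot: [2.283, 2.155, 0.005]
ft_force: [-2.7, -1.4, 15.0]
grip_width: 44.1
t: 17.65
tool_pos: [523.8, 184.5, 91.8]
ee_rot: [2.284, 2.155, 0.001]
ft_force: [-2.7, -3.1, 6.3]
grip_width: 44.2
t 17.65 tcp [523.8 184.5  91.8] rot [2.284e+00 2.155e+00 1.000e-03] F [-2.7 -3.1  6.3] w 44.2
[-0.48  0.46  0.05]
```

View pics/s16.png

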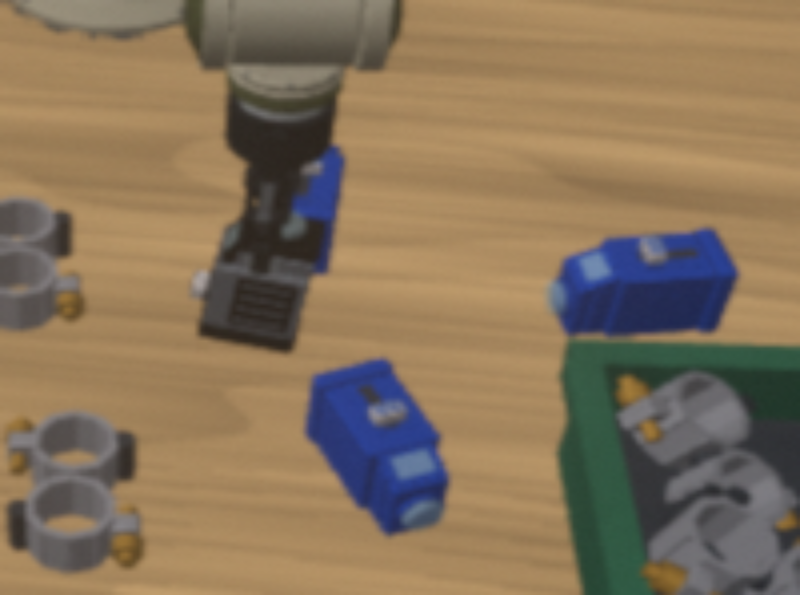

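```bash

python3 -m creep '[[[-0.03,-0.5,-0.1,0,-0.025],[-0.03,-0.5,-0.1,0,-0.025],[-0.02,-0.3,0,0,-0.025],[0,0,0,0,-0.025]]]'
python3 - <<'E'
from h import *
s=st(); print(np.round(s["wrist_torque"],2)); im=ctrl.capture("wrist"); cv2.imwrite("pics/w17.png",im[:,:,::-1])
im=ctrl.capture("scene"); cv2.imwrite("pics/s17.png",cv2.resize(im[130:300,270:470],None,fx=4,fy=3.5)[:,:,::-1])
E
```

```text
t: 18.15
tool_pos: [522.9, 172.0, 89.1]
ee_rot: [2.285, 2.156, 0.002]
ft_force: [-0.2, 3.5, 2.3]
grip_width: 43.9
t 18.15 tcp [522.9 172.   89.1] rot [2.285e+00 2.156e+00 2.000e-03] F [-0.2  3.5  2.3] w 43.9
[ 0.5  -0.03  0.01]
```

View pics/s17.png

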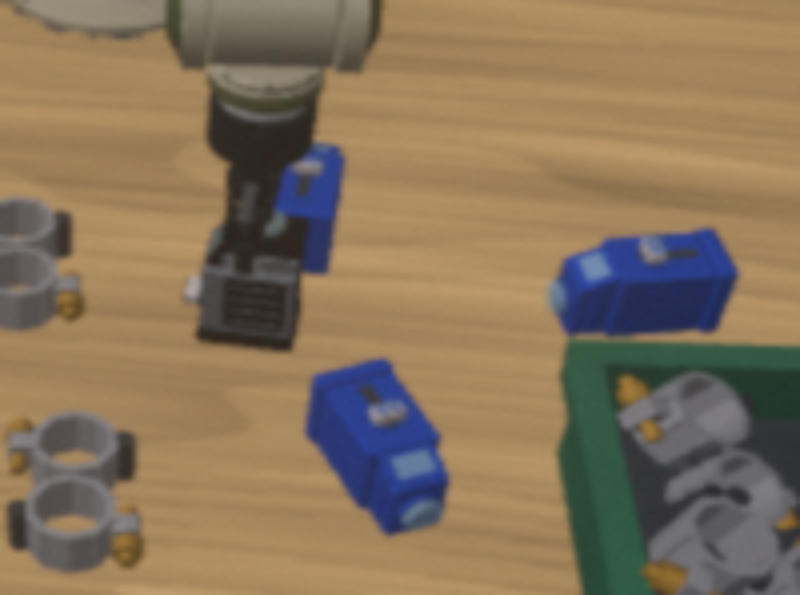

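View pics/w17.png

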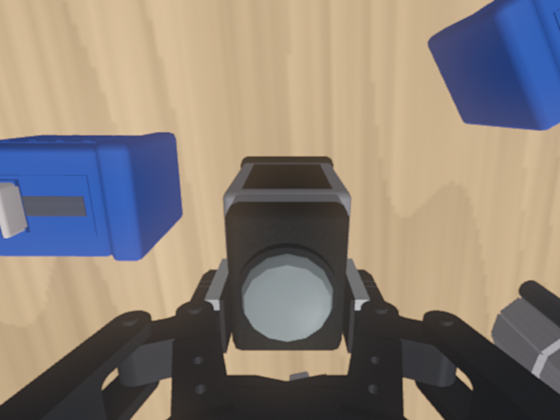

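The laser now stands on its foot on the bench (foot line level at (245,345)). I'll release gently and check before regripping.

```bash

python3 -m creep '[[[0,0,0,0,-0.05],[0,0,0,0,-0.1],[0,0,0,0,-0.3],[0,0,0,0,-0.6],[0,0,3,0,-0.8],[0,0,4,0,-0.9],[0,0,3,0,-0.9],[0,0,0,0,-0.9]]]'
python3 - <<'E'
from h import *
s=st(); K=ctrl.get_calibration("wrist"); im=ctrl.capture("wrist"); cv2.imwrite("pics/w18.png",im[:,:,::-1])
for l in ("laser","laser_foot","laser_top","lock_grip"):
    print(l,[(np.round(d["location"]),round(d["p"],2)) for d in ctrl.place_of("wrist",l)])
import pickle; pickle.dump(K,open("K18.pkl","wb"))
im=ctrl.capture("scene"); cv2.imwrite("pics/s18.png",cv2.resize(im[130:300,270:470],None,fx=4,fy=3.5)[:,:,::-1])
for l in ("laser","laser_foot","laser_top","lock_grip"):
    print(l,[(np.round(d["location"]),round(d["p"],2)) for d in ctrl.place_of("scene",l)])
E
```

```text
t: 19.05
tool_pos: [524.1, 172.1, 192.9]
ee_rot: [2.281, 2.153, 0.01]
ft_force: [-0.2, -0.0, 0.2]
grip_width: 81.0
t 19.05 tcp [524.1 172.1 192.9] rot [2.281 2.153 0.01 ] F [-0.2 -0.   0.2] w 81.0
laser [(array([684., 282.,  35.]), 0.97), (array([391., 207.,  34.]), 0.64), (array([522., 179.,  61.]), 0.57)]
laser_foot [(array([628., 253.,  39.]), 0.88), (array([452., 208.,  40.]), 0.85)]
laser_top [(array([331., 210.,  37.]), 0.9), (array([733., 313.,  34.]), 0.76), (array([525., 178., 116.]), 0.58)]
lock_grip [(array([682., 284.,  81.]), 0.97), (array([393., 209.,  78.]), 0.73)]
laser [(array([525., 175.,  59.]), 0.92), (array([392., 205.,  37.]), 0.92), (array([681., 286.,  40.]), 0.83), (array([468., 476.,  40.]), 0.79), (array([742.,  69.,   4.]), 0.18)]
laser_foot [(array([525., 184.,  -1.]), 0.91), (array([453., 536.,  39.]), 0.86), (array([452., 208.,  42.]), 0.59), (array([620., 256.,  37.]), 0.56), (array([518., 138.,  38.]), 0.27)]
laser_top [(array([334., 212.,  39.]), 0.95), (array([481., 420.,  38.]), 0.74), (array([735., 314.,  32.]), 0.64), (array([520., 178., 119.]), 0.56)]
lock_grip [(array([677., 284.,  80.]), 0.6), (array([466., 477.,  80.]), 0.49), (array([517., 135.,  35.]), 0.4), (array([391., 209.,  85.]), 0.36)]
```

View pics/s18.png

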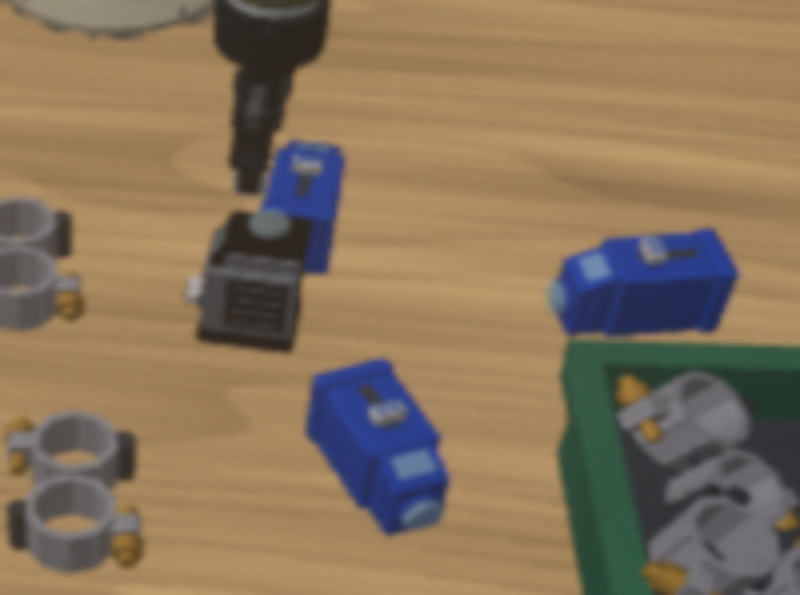

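View pics/w18.png

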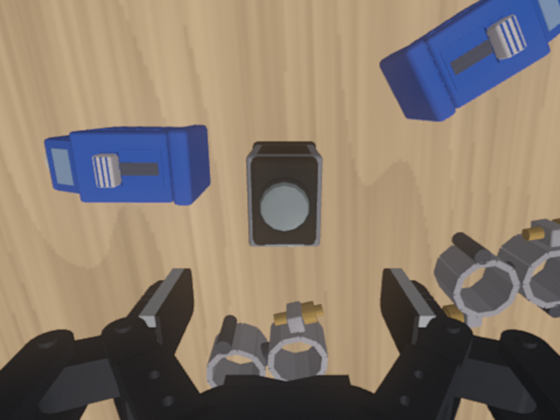

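It stands on its own. I'll compute its position from the window centre (284.5,207) and look-check the shelf space.

```bash

python3 - <<'E'
from h import *
import pickle; K=pickle.load(open("K18.pkl","rb"))
for n,u,v,z in (("window",284.5,207,132),("topBL",249,246,120),("topBR",320,246,120),("topTL",249,153,120),("topTR",320,153,120),):
    print(n,np.round(px2w("wrist",u,v,z,K),1))
for cam in ("top","scene"):
    im=ctrl.capture(cam); cv2.imwrite(f"pics/{cam}19.png",im[:,:,::-1])
    for l in ("shelf_top","can","radio","shelf"):
        print(cam,l,[(np.round(d["location"]),round(d["p"],2)) for d in ctrl.place_of(cam,l)][:2])
    K=cal(cam)
    for d in ctrl.silhouettes(cam,"shelf")[:1]:
        print(d["p"])
    np.save(f"sh_{cam}.npy",d["pixels"])
E
```

```text
window [523.5 187.2 132. ]
topBL [497.3 157.3 120. ]
topBR [546.  154.3 120. ]
topTL [503.  220.5 120. ]
topTR [547.8 217.9 120. ]
top shelf_top [(array([ 519., -313.,   61.]), 0.74)]
top can [(array([ 673., -319.,   60.]), 0.94)]
top radio [(array([ 364., -304.,   60.]), 0.94)]
top shelf [(array([ 520., -316.,    3.]), 0.82)]
0.86
scene shelf_top [(array([ 526., -320.,   62.]), 0.93)]
scene can [(array([ 678., -313.,   60.]), 0.66)]
scene radio [(array([ 362., -306.,   61.]), 0.69), (array([524., 177.,  57.]), 0.31)]
scene shelf [(array([ 523., -319.,    1.]), 0.62)]
0.9
```

View pics/top19.png

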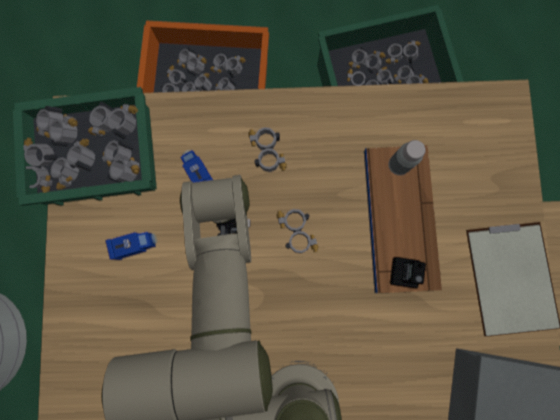

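Laser origin is at about (523,179), yaw unchanged. The shelf's middle is at about (522,-316) and free. Regripping the head upright.

```bash

python3 -m creep '[[[-0.08,0.7,-2,0,-0.9],[0,0,-2.5,0,-0.9],[0,0,-2.5,0,-0.9],[0,0,-2,0,-0.7],[0,0,-1.2,0,-0.4],[0,0,0,0,-0.3],[0,0,0,0,-0.15],[0,0,0,0,-0.05],[0,0,0,0,0.03],[0,0,0,0,0.03],[0,0,0,0,0.03]]]'
python3 - <<'E'
from h import *
s=st(); im=ctrl.capture("wrist"); cv2.imwrite("pics/w20.png",im[:,:,::-1])
im=ctrl.capture("scene"); cv2.imwrite("pics/s20.png",cv2.resize(im[130:300,270:470],None,fx=4,fy=3.5)[:,:,::-1])
E
```

```text
t: 21.25
tool_pos: [521.8, 179.0, 87.1]
ee_rot: [2.285, 2.156, 0.0]
ft_force: [-0.3, 0.1, -5.6]
grip_width: 51.7
t 21.25 tcp [521.8 179.   87.1] rot [2.285 2.156 0.   ] F [-0.3  0.1 -5.6] w 51.7
```

View pics/s20.png

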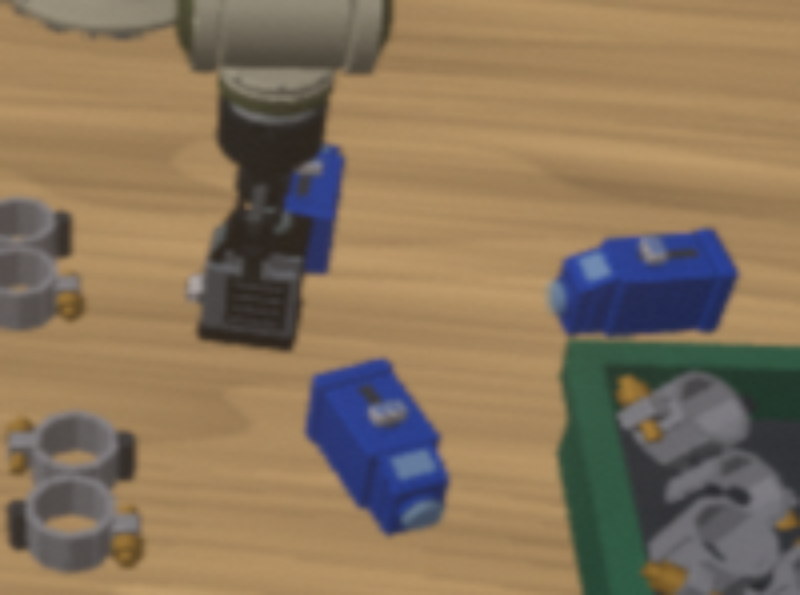

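View pics/w20.png

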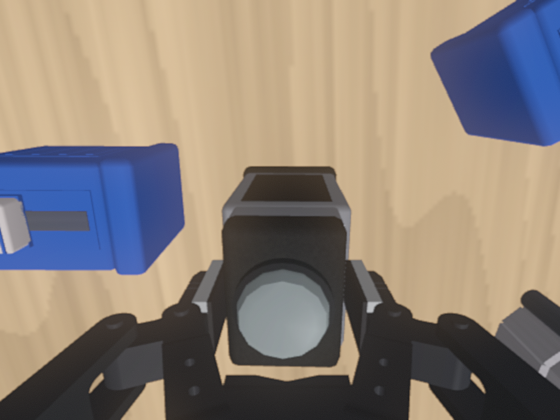

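The opening of 51.7 mm shows the tips caught the housing shoulder. I'll open, go 7 mm higher and close again.

```bash

python3 -m creep '[[[0,0,0,0,-0.28],[0,0,0,0,-0.45],[0,0,0.4,0,-0.45],[0,0,0.4,0,-0.4],[0,0,0,0,-0.2],[0,0,0,0,-0.1],[0,0,0,0,0],[0,0,0,0,0.03],[0,0,0,0,0.03],[0,0,0,0,0.03]]]'
python3 - <<'E'
from h import *
s=st(); im=ctrl.capture("wrist"); cv2.imwrite("pics/w21.png",im[:,:,::-1])
E
```

```text
t: 22.35
tool_pos: [522.4, 178.9, 95.5]
ee_rot: [2.284, 2.155, 0.002]
ft_force: [0.8, -0.5, 5.2]
grip_width: 43.0
t 22.35 tcp [522.4 178.9  95.5] rot [2.284e+00 2.155e+00 2.000e-03] F [ 0.8 -0.5  5.2] w 43.0
```

View pics/w21.png

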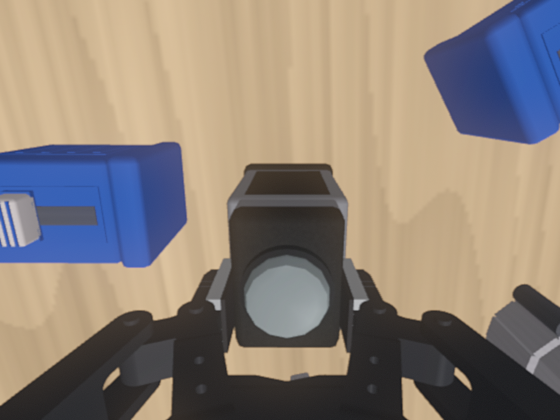

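Good grip (43 mm). Lifting and checking that it hangs upright.

```bash

python3 -m creep '[[[0,0,0,0,0.06],[0,0,0.3,0,0.06],[0,0,1,0,0.06],[0,0,1.5,0,0.06],[0,0,2,0,0.06],[0,0,2,0,0.06],[0,0,2,0,0.06],[0,0,2,0,0.06],[0,0,1,0,0.06],[0,0,0.5,0,0.06]]]'
python3 -m creep '[[[0,-1.5,0,0,0.06],[0,-2.5,0,0,0.06],[0,-2.5,0,0,0.06],[0,-2.5,0,0,0.06],[0,-2.5,0,0,0.06],[0,-2.5,0,0,0.06],[0,-2.5,0,0,0.06],[0,-2.5,0,0,0.06],[0,-2.5,0,0,0.06],[0,-2.5,0,0,0.06],[0,-1.5,0,0,0.06],[0,-0.5,0,0,0.06]]]'
python3 - <<'E'
from h import *
s=st(); im=ctrl.capture("wrist"); cv2.imwrite("pics/w22.png",im[:,:,::-1])
im=ctrl.capture("scene"); cv2.imwrite("pics/s22.png",cv2.resize(im[60:310,110:390],None,fx=2.8,fy=2.4)[:,:,::-1])
E
```

```text
t: 23.4
tool_pos: [521.6, 178.9, 218.5]
ee_rot: [2.285, 2.156, 0.001]
ft_force: [-0.3, -0.4, -5.2]
grip_width: 43.0
t: 24.6
tool_pos: [521.3, -82.5, 217.1]
ee_rot: [-2.286, -2.153, 0.001]
ft_force: [-0.7, 0.7, -4.6]
grip_width: 43.0
t 24.6 tcp [521.3 -82.5 217.1] rot [-2.286e+00 -2.153e+00  1.000e-03] F [-0.7  0.7 -4.6] w 43.0
```

View pics/s22.png

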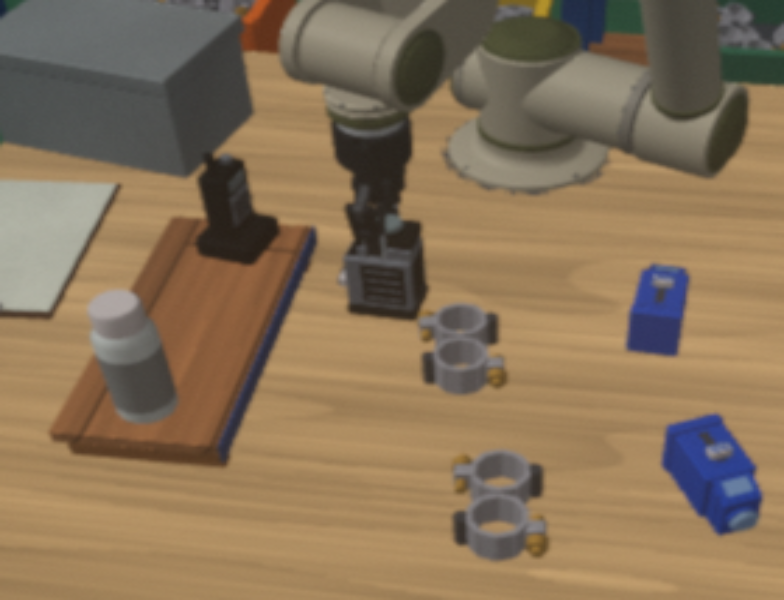

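View pics/w22.png

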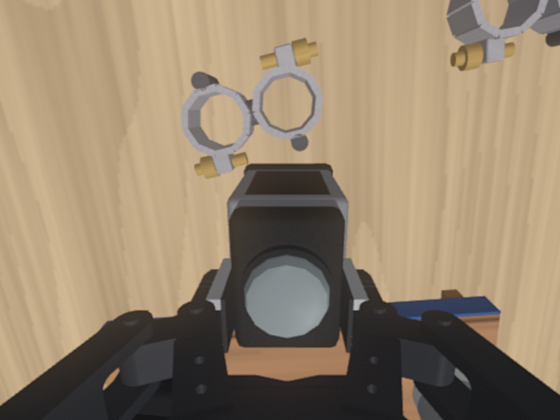

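It hangs upright and steady in transit. Continuing to above the board's middle.

```bash

python3 -m creep '[[[0,-1,0,0,0.06],[0,-2.5,0,0,0.06],[0,-2.5,0,0,0.06],[0,-2.5,0,0,0.06],[0,-2.5,0,0,0.06],[0,-2.5,0,0,0.06],[0,-2.5,0,0,0.06],[0,-2.5,0,0,0.06],[0,-2.5,0,0,0.06],[0,-1.6,0,0,0.06],[0,-0.6,0,0,0.06],[0,0,0,0,0.06]]]'
python3 -m creep '[[[0.1,0,-1,0,0.06],[0,0,-1.5,0,0.06],[0,0,-1.5,0,0.06],[0,0,-0.8,0,0.06],[0,0,0,0,0.06]]]'
python3 - <<'E'
from h import *
s=st(); im=ctrl.capture("wrist"); cv2.imwrite("pics/w23.png",im[:,:,::-1])
im=ctrl.capture("scene"); cv2.imwrite("pics/s23.png",cv2.resize(im[90:260,100:300],None,fx=4,fy=3.5)[:,:,::-1])
im=ctrl.capture("top"); cv2.imwrite("pics/t23.png",cv2.resize(im[120:310,340:460],None,fx=4,fy=3.1)[:,:,::-1])
for c in ("scene","top","wrist"):
  for l in ("laser_foot","laser_top","shelf_top","can","radio"):
    print(c,l,[(np.round(d["location"]),round(d["p"],2)) for d in ctrl.place_of(c,l) if d["location"][1]<0][:2])
E
```

```text
t: 25.9
tool_pos: [521.8, -313.0, 217.6]
ee_rot: [-2.285, -2.155, -0.0]
ft_force: [1.6, -0.1, -4.6]
grip_width: 43.0
t: 26.4
tool_pos: [522.5, -311.9, 168.5]
ee_rot: [-2.282, -2.155, 0.0]
ft_force: [0.6, 0.5, -4.4]
grip_width: 43.1
t 26.4 tcp [ 522.5 -311.9  168.5] rot [-2.282 -2.155  0.   ] F [ 0.6  0.5 -4.4] w 43.1
scene laser_foot [(array([ 526., -306.,   73.]), 0.69)]
scene laser_top [(array([ 519., -314.,  198.]), 0.74)]
scene shelf_top [(array([ 523., -313.,   59.]), 0.89)]
scene can [(array([ 675., -315.,   62.]), 0.55)]
scene radio [(array([ 364., -308.,   59.]), 0.86)]
top laser_foot [(array([ 522., -316.,   74.]), 0.44)]
top laser_top []
top shelf_top [(array([ 523., -316.,   61.]), 0.72)]
top can [(array([ 672., -314.,   61.]), 0.93)]
top radio []
wrist laser_foot []
wrist laser_top [(array([ 525., -311.,  190.]), 0.8)]
wrist shelf_top []
wrist can [(array([ 673., -315.,   58.]), 0.67)]
wrist radio [(array([ 366., -303.,   60.]), 0.97)]
```

View pics/s23.png

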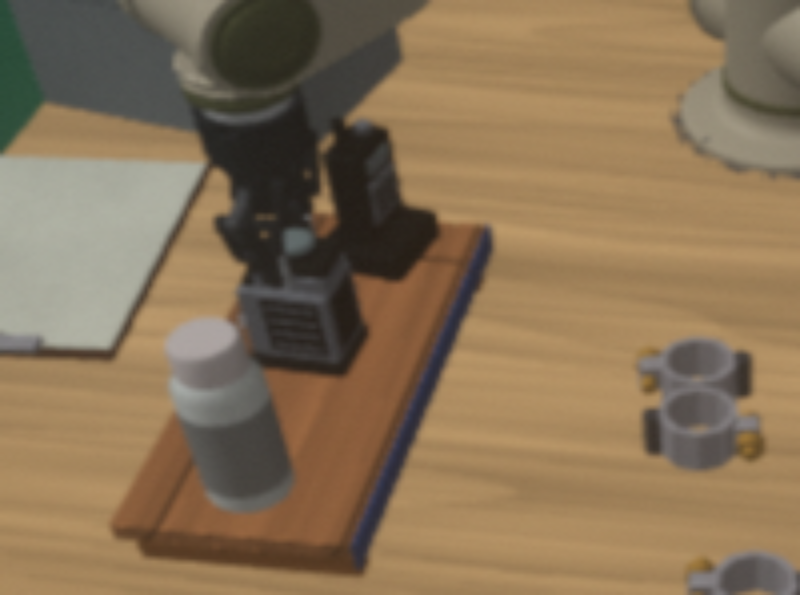

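View pics/w23.png

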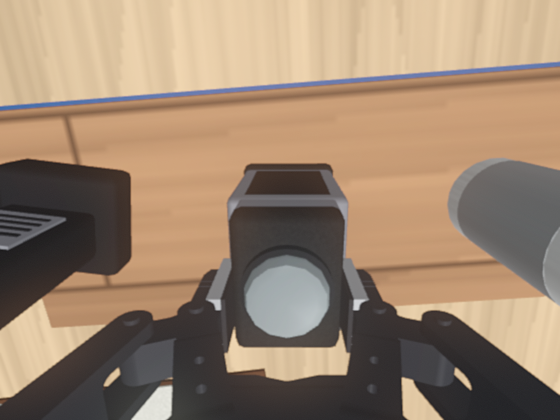

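Scene and wrist views: the laser is upright above the board, midway between the radio (left, (60,215)) and the can (right, (510,220)). The foot is about 13 mm above the top. I'll align with the board and lower slowly.

```bash

python3 -m creep '[[[0,-0.2,0,0.04,0.06],[0,0,-0.3,0.03,0.06],[0,0,-0.3,0,0.06],[0,0,-0.3,0,0.06],[0,0,0,0,0.06],[0,0,0,0,0.06]]]'
python3 -m creep '[[[0,0,-0.1,0,0.06],[0,0,-0.1,0,0.06],[0,0,0,0,0.06]]]'
```

```text
t: 27.9
tool_pos: [522.7, -315.1, 160.8]
ee_rot: [-2.208, -2.234, -0.0]
ft_force: [-0.4, 0.7, -4.9]
grip_width: 42.8
t: 28.2
tool_pos: [522.7, -315.0, 158.8]
ee_rot: [-2.208, -2.235, 0.0]
ft_force: [-0.6, 0.6, -4.5]
grip_width: 42.8
```

```bash

python3 -m creep '[[[0,0,-0.1,0,0.06],[0,0,-0.1,0,0.06],[0,0,0,0,0.06]]]'
python3 -m creep '[[[0,0,-0.1,0,0.06],[0,0,0,0,0.06],[0,0,0,0,0.06]]]'
```

```text
t: 28.5
tool_pos: [522.7, -315.1, 156.7]
ee_rot: [-2.208, -2.235, 0.0]
ft_force: [0.3, 0.2, -5.5]
grip_width: 43.0
t: 28.8
tool_pos: [522.7, -315.1, 155.9]
ee_rot: [-2.208, -2.235, 0.0]
ft_force: [0.1, 0.8, -5.0]
grip_width: 42.6
```

```bash

python3 -m creep '[[[0,0,-0.08,0,0.06],[0,0,0,0,0.06],[0,0,0,0,0.06]]]'
python3 -m creep '[[[0,0,-0.08,0,0.06],[0,0,0,0,0.06],[0,0,0,0,0.06]]]'
```

```text
t: 29.1
tool_pos: [522.9, -315.2, 155.5]
ee_rot: [2.207, 2.234, -0.0]
ft_force: [-0.3, 0.1, 0.2]
grip_width: 42.6
t: 29.4
tool_pos: [522.9, -315.2, 155.5]
ee_rot: [2.207, 2.234, -0.0]
ft_force: [-1.5, 1.4, 5.6]
grip_width: 42.8
```

The foot is on the board (Fz 0 → +5 N). Releasing gradually and backing straight up.

```bash

python3 -m creep '[[[0,0,0,0,-0.02],[0,0,0,0,-0.05],[0,0,0,0,-0.15],[0,0,0,0,-0.35],[0,0,0,0,-0.6],[0,0,0,0,-0.6],[0,0,2,0,-0.6],[0,0,4,0,-0.6],[0,0,4,0,-0.6],[0,0,4,0,-0.6],[0,0,0,0,-0.6]]]'
python3 - <<'E'
from h import *
s=st(); im=ctrl.capture("wrist"); cv2.imwrite("pics/w24.png",im[:,:,::-1])
im=ctrl.capture("scene"); cv2.imwrite("pics/s24.png",cv2.resize(im[90:260,100:300],None,fx=4,fy=3.5)[:,:,::-1]); cv2.imwrite("pics/s24f.png",im[:,:,::-1])
for c in ("scene","wrist"):
  for l in ("laser","laser_foot","laser_top","lock_grip","can","radio","coupler_a"):
    print(c,l,[(np.round(d["location"]),round(d["p"],2)) for d in ctrl.place_of(c,l) if d["location"][1]<100][:2])
E
```

```text
t: 30.5
tool_pos: [523.7, -315.9, 300.2]
ee_rot: [2.2, 2.227, 0.001]
ft_force: [-0.5, -0.2, -0.3]
grip_width: 68.2
t 30.5 tcp [ 523.7 -315.9  300.2] rot [2.200e+00 2.227e+00 1.000e-03] F [-0.5 -0.2 -0.3] w 68.2
scene laser [(array([ 524., -318.,  120.]), 0.65), (array([ 680., -312.,   61.]), 0.29)]
scene laser_foot [(array([ 525., -311.,   62.]), 0.6)]
scene laser_top [(array([ 523., -314.,  179.]), 0.65)]
scene lock_grip []
scene can [(array([ 678., -314.,   60.]), 0.9)]
scene radio [(array([ 361., -306.,   60.]), 0.93)]
scene coupler_a [(array([494.,  -9.,   4.]), 0.8), (array([743.,  72.,   4.]), 0.73)]
wrist laser [(array([ 524., -313.,  118.]), 0.57)]
wrist laser_foot []
wrist laser_top [(array([ 522., -315.,  177.]), 0.61)]
wrist lock_grip []
wrist can [(array([ 672., -313.,   59.]), 0.79)]
wrist radio [(array([ 368., -301.,   57.]), 0.9)]
wrist coupler_a []
```

View pics/s24.png

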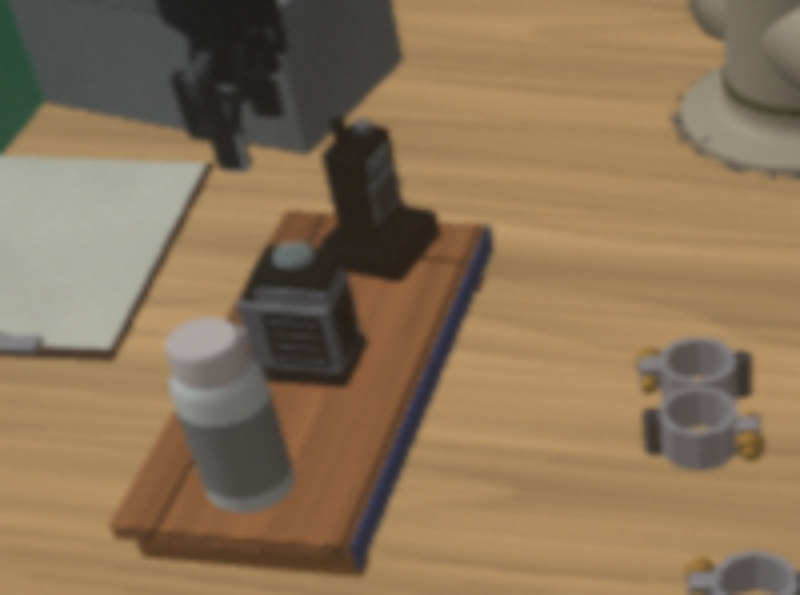

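View pics/w24.png

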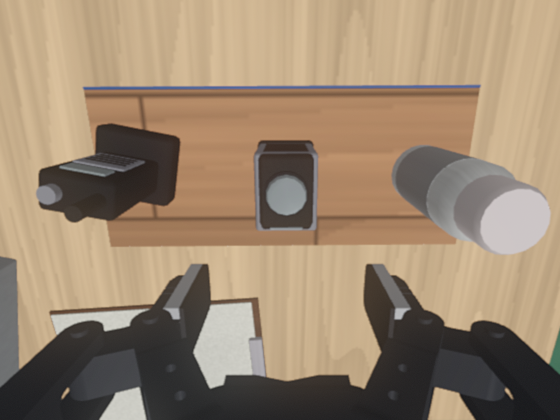

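The laser stands upright mid-board and everything else is in place. I have time to turn the wrist camera and check the lock on the hidden (rear-facing) side.

```bash

python3 -m creep '[[[0,-1,0.5,-0.14,-0.6],[0,-1,0.5,-0.14,-0.6],[0,-1,0,-0.14,-0.6],[0,-1,0,-0.14,-0.6],[0,-1,0,-0.14,-0.6],[0,-1,0,-0.14,-0.6],[0,-1,0,-0.14,-0.6],[0,-1,0,-0.14,-0.6],[0,-1,0,-0.14,-0.6],[0,-1,0,-0.14,-0.6],[0,-1,0,-0.14,-0.6],[0,0,0,-0.14,-0.6]]]'
python3 -m creep '[[[0,-1,0,-0.14,-0.6],[0,-1,0,-0.14,-0.6],[0,0,0,-0.14,-0.6],[0,0,0,-0.14,-0.6],[0,0,0,-0.14,-0.6],[0,0,0,-0.14,-0.6],[0,0,0,-0.14,-0.6],[0,0,0,-0.14,-0.6],[0,0,0,-0.14,-0.6],[0,0,0,0,-0.6]]]'
python3 - <<'E'
from h import *
s=st(); print(np.round(s["q"],2)); im=ctrl.capture("wrist"); cv2.imwrite("pics/w25.png",im[:,:,::-1])
print([(np.round(d["location"]),round(d["p"],2)) for d in ctrl.place_of("wrist","lock_grip")])
E
```

```text
t: 32.5
tool_pos: [522.5, -426.2, 303.7]
ee_rot: [-3.137, 0.163, 0.001]
ft_force: [0.4, -0.0, -0.7]
grip_width: 68.0
t: 33.5
tool_pos: [522.8, -445.1, 304.2]
ee_rot: [-2.444, 1.973, 0.0]
ft_force: [-0.1, -0.4, 0.7]
grip_width: 68.3
t 33.5 tcp [ 522.8 -445.1  304.2] rot [-2.444  1.973  0.   ] F [-0.1 -0.4  0.7] w 68.3
[-0.88  0.62  0.69  0.    1.84  2.05]
[(array([ 522., -354.,   94.]), 0.88)]
```

```bash
python3 - <<'E'
from h import *
ctrl.capture("scene")
for l in ("laser","laser_foot","laser_top","can","radio","coupler_a"):
    print(l,[(np.round(d["location"]),round(d["p"],2)) for d in ctrl.place_of("scene",l) if d["location"][1]<100][:2])
ctrl.capture("wrist"); print([(np.round(d["location"]),round(d["p"],2)) for d in ctrl.place_of("wrist","lock_grip")])
st(); print(ctrl.job_done())
E
```

```text
laser [(array([ 525., -314.,  118.]), 0.61)]
laser_foot [(array([ 523., -313.,   57.]), 0.58), (array([ 360., -306.,   60.]), 0.31)]
laser_top [(array([ 521., -317.,  179.]), 0.66)]
can [(array([ 679., -314.,   61.]), 0.73)]
radio [(array([ 360., -305.,   59.]), 0.71), (array([493., -10.,   2.]), 0.2)]
coupler_a [(array([745.,  72.,   4.]), 0.91), (array([493., -10.,   4.]), 0.76)]
[(array([ 522., -356.,   92.]), 0.76)]
t 34.05 tcp [ 522.8 -445.1  304.3] rot [ 2.446 -1.971  0.   ] F [ 0.3  0.3 -0.2] w 68.4
the job is handed in; nothing more can be done
None
```

The transport lock is slid fully towards the foot, and the laser stands upright on its foot in the middle of the shelf board. I handed the job in at 34 s of the 66 s allowed.

**How it went:** I gripped the lock while the laser still lay on its back and dragged it until the force stepped up at the end stop. The laser slid about 1 to 2 cm on the bench while I did this. I then tipped it up about its foot edge in a loose head grip and stood it on the bench. From there I regripped it and set it softly on the board.

**Last checks:**
- **Position:** the foot measures about (523, -313, 57) and the top about (521, -317, 179). That is upright on the board's middle, which is at about (522, -316, 60).
- **Lock:** the grip reads 92 to 94 mm high, where 96 mm is expected when locked and 120 mm when unlocked.
- **Can, radio and couplers:** all read within the networks' error of where they started.
- **Robot:** clear of everything, with about zero force at the wrist.

**What went wrong or disagreed:**
- The first upright regrip caught the housing shoulder (opening 51.7 mm instead of 44 mm), so I opened and redid it 8 mm higher.
- I could not view the last picture of the lock because the picture limit was reached. The final lock check rests on the network's location and the end-stop force.

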